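# Pack the egg cup and hasp the breakfast box

## Robot

A 7-joint arm with a two-finger parallel gripper is mounted at the origin on the work surface. World frame = base frame: x ahead of the robot, y to its left, z up, the work surface at z = 0. Lengths are in m, angles in degrees, forces in N, time in s.
With the tool pointing down it reaches from about 0.4 to 0.875 m from the base axis. Payload 19.3 kg.
Tool frame: the origin (TCP) lies at the very end of the fingers, on their centre line; the grasp point (between the pads) lies 19 mm behind it (bot.grip_point_offset is the distance from the TCP to the grasp point, in m); z points along the fingers, y is the line along which they close (so a half turn about z gives the same grasp; the last joint's range is limited). The gripper opens to 85 mm and grips with 20 to 120 N. Pads are 22 mm wide; open, the fingers measure 114 mm over their backs; the gripper's body (76 mm by 85 mm) begins 54 mm behind the grasp point. The pads swing forward as they close: fully open they stand 13 mm farther back than shut.
Start: joints at [-69.167, 29.874, -2.08, 91.645, 1.215, 58.505, -6.463], TCP at [0.263, 0.567, 0.231] pointing down, gripper open.
Joint ranges: [-166.77, 166.77], [-17.47, 122.26], [-85.68, 81.53], [9.62, 139.38], [-72.42, 252.41], [9.2, 110.78], [-144.41, 144.41]. Speed limits (degrees/s): [108.29, 108.29, 136.94, 136.94, 172.46, 172.46, 172.46].

## Interface

Orientations are given as [roll, pitch, yaw] about the fixed x, y, z axes, in that order (R = Rz(yaw) Ry(pitch) Rx(roll)).
In Python, from station import readout, read_camera, camera_info, job, bot gives the robot as it stands.
- The arm moves only by the shell command python3 -m handwheel 'ROWS' [OPENING]. ROWS is JSON, a list of rows, each a list of 2 entries, a list of its own where there are three numbers: the shift along the world's x, y, z in cm, then the turn about the world's z in degrees. A call has 1 to 20 rows; each row shifts and turns the commanded pose from where the row before left it; what a row does not reach is not made up. A row lasts 1/12 s, in which the tool goes at most 41.7 mm and 7.16 degrees, less where a joint would pass 70% of its speed; a pose out of reach is approached as far as the arm can. A call is refused whole if a number of a shift passes 4.17 or a number of a turn 7.16, either way. A call with a gripper value outside its range is refused whole. OPENING is the opening, from -1 (shut) to 1 (fully open), so that 0 is half open, set as the call begins (- or left out, the last holds). The fingers move at their own pace and stop on an object; the grip force is fixed at half the most. Time passes only in rows, so rows that do not move let the fingers close. It gives the time, the measured TCP pose, the force, the opening and the grip force at its end, in the units of the state.
- readout.sense(): the state, without advancing time (a new reading comes with each control period).
- read_camera(name): name is "scene" or "top"; returns the picture (480x640x3 uint8, red, green, blue); there is no depth.
- camera_info(name): a dict with "intrinsics" (3x3 intrinsics, pixels), "k1" (the pictures are not rectified: a ray, as slopes to the right and down, at radius r is drawn at 1 + k1 r^2 times it, then the intrinsics apply), "rvec" (rotation vector, rad) and "tvec" (3), from world to camera coordinates, as OpenCV has them. Camera axes: x right, y down, z forward; pixel columns grow to the right and rows downward; lengths in m; the calibration is good to about 2 mm. A picture is of the moment at which its call begins. camera_info takes no time and is no camera call.
- job.hand_in(): hands the job in; it is judged then, once.
The state is a dict: "time_s": time; "joint_positions": joint angles; "joint_velocities": joint speeds; "tau": joint torques, N m; "ee_pos": TCP position; "eef_rot": TCP orientation; "wrist_force": force on the tool from outside, world axes, zero at the start; "wrist_torque": the same for the moment, N m; "grip_width": finger opening in m; "grasp_force": force on a finger pad.
Only numpy, scipy, OpenCV 4.12 (cv2) and the standard library are available. Lean on these libraries where they do the work, as an engineer would, in place of code of your own. Each camera call takes 0.05 s, during which the arm holds its last target. There are 200 camera calls.

## Task

The breakfast box is going out to the balcony: set the grey egg cup that is still out on the shelf gently down, upright, in the empty bay of the open plywood box, beside its twin. Then lower the lid fully shut without slamming it, and last swing the steel hasp over the staple on the lid until it lies flat. Leave the other things on the shelf, and the twin cup, standing where they are.

Things in the scene. Friction and masses are not known exactly. Their poses are not given: they have to be found in the camera images.
- box: Open plywood box, fixed: 150 mm deep (own x), 220 mm long (own y), rim 82 mm above the shelf, walls, floor and divider 8 mm. Origin under its centre at shelf height; -x is its front (hasp), +x its rear (lid hinges), z up. A divider at y = 0 leaves two bays, each 134 mm (x) by 98 mm (y), 74 mm deep: twin cup in the one at +y, the one at -y empty. Carrying cleats on both ends, 14 mm proud.
- bay (a point): Centre of the empty bay's floor, 8 mm above the shelf; axes as the box's.
- lid_hinge (a point): Middle of the lid's hinge axis, on the rear top edge of the box (box x +75 mm, z 82 mm); the axis runs along the box's y.
- lid (a joint): Lid angle in rad: 0 fully shut, 1.57 upright, stop at 2.0 (leaning back); starts open, 1.6 to 1.9. Plywood panel 150 x 220 x 10 mm, its underside through the hinge axis. The hinges are stiff (0.3 N m): it stays at any angle and must be pushed all the way shut, with up to about 5 N at 100 mm from the axis.
- lid_edge (a point): Middle of the lid's free edge, on its outer (upper when shut) face, 150 mm from the hinge axis. On the same face, on the centre line, 89 mm from the hinge axis, a steel staple (loop 26 mm long, 6 mm thick) stands 20 mm proud.
- hasp_hinge (a point): Middle of the hasp's hinge axis, in front of the box's front edge (box x -80 mm, z 94 mm); the axis runs along the box's y.
- hasp (a joint): Hasp angle in rad: 0 lying flat on the shut lid, the staple through its slot; 1.57 straight up; 2.5 the stop (swung out over the front, away from the box); starts swung out, 1.95 to 2.4. Stiff hinge (0.07 N m): it stays where left and must be pushed over all the way, with 1 to 2 N near the end. It has to stay swung out while the lid comes down.
- hasp_tip (a point): Middle of the hasp's rounded end, 115 mm from its axis. The hasp is a steel strap 40 mm wide, 4 mm thick, its mid-plane through the axis; slot 34 x 14 mm with its centre 66 mm from the axis; solid from 83 mm to the end.
- cup_center (a point): The loose egg cup, grey porcelain, 66 mm tall, about 90 g: centre, 33 mm above its foot; own z up. Foot 44 mm across, stem 22 mm across at 20 mm up, bowl 47 mm across at 42 mm up, widening to 50 mm at the open rim. Stands among the salt shaker and beaker, in any of three places.
- twin_center (a point): The twin egg cup, same shape, already standing in the box's other bay: centre, 33 mm above its foot. Leave it.
- salt: White porcelain salt shaker, 44 mm across, 70 mm tall; origin under its centre. Leave it.
- beaker: Clear plastic measuring beaker, 54 mm across, 72 mm tall; origin under its centre. Leave it.
- saucer: White ceramic saucer with a stainless egg spoon on it, 140 mm across, 20 mm tall; origin under its centre. Leave it.
- pepper: Dark wooden pepper mill, 54 mm across, 150 mm tall; origin under its centre. Leave it.
- dome: Clear plastic lid of the egg cooker, 176 mm across, 94 mm tall, resting on the shelf; origin under its centre. Leave it. The two-tier egg cooker itself (fixed, 232 mm across the tray handles, 195 mm tall) stands beyond it in the shelf's far right corner, out of the way.
Mind the look-alikes: they are no part of the job. What is shaped like the part that bears cup_center but blue is not meant. Leave any yellow look-alike of the part that bears twin_center alone.

How it is judged (in metres and radians):
On the way, in this order (a step that is already met when the one before it is completed fails the run):
1. the loose egg cup stands upright on the floor of the empty bay, let go, with the lid still open (x of cup_center in the frame of bay between -0.05 and 0.05 m and y of cup_center in the frame of bay between -0.035 and 0.035 m and z of cup_center in the frame of bay below 0.037 m and angle between cup_center's own z axis and vertical below 0.1 rad and contact force between cup and the fingers below 0.1 N and value of joint lid above 1 rad), for 0.2 s.
2. the lid is fully shut while the hasp is still swung out of its way (value of joint lid below 0.05 rad and value of joint hasp above 1.5 rad), for 0.1 s.
3. the hasp lies flat on the shut lid, over the staple (value of joint lid below 0.05 rad and value of joint hasp below 0.08 rad), for 0.1 s.
At the end, for the whole second after the job is handed in: The loose cup stands upright (within 0.1 rad) on the floor of the bay that was empty, the twin still stands upright in its own bay, the lid is fully shut (under 0.05 rad) and the hasp lies flat over the staple (under 0.08 rad), nothing moving (all of step 3 and x of cup_center in the frame of bay between -0.05 and 0.05 m and y of cup_center in the frame of bay between -0.035 and 0.035 m and z of cup_center in the frame of bay below 0.037 m and angle between each of cup_center, twin_center's own z axis and vertical below 0.1 rad and velocity of joint each of lid, hasp below 0.05 rad/s); the robot touches nothing.
It fails at once if the loose egg cup was dropped (falling faster than 0.5 m/s, out of the fingers) (contact force between cup and the fingers below 0.05 N and linear speed of cup above 0.5 m/s).
It fails at once if the lid was slammed (falling on the rim faster than 3 rad/s) (value of joint lid below 0.25 rad and velocity of joint lid below -3 rad/s).
It fails at once if the twin cup was moved by more than 30 mm or tipped (distance of twin_center from where it was at the start of the episode above 0.03 m or angle between twin_center's own z axis and vertical above 0.5 rad).
It fails at once if a bystander (salt shaker, beaker, saucer, pepper mill, cooker lid) was moved by more than 40 mm or knocked over (distance of any of salt, beaker, saucer, pepper, dome from where it was at the start of the episode above 0.04 m or angle between any of salt, beaker, pepper's own z axis and vertical above 0.6 rad).
It also fails if it takes over 59 s, if anything falls off the work surface, if the arm or the gripper's body presses on something with over 40 N, if the wrist force passes 120 N, or if a joint passes its speed limit or range.

## Working session

There is one attempt and no reset: what is moved stays moved. The work goes in short steps, Python scripts to look and compute and a shell command to move; the robot and the scene stay as the last step left them, time stands still between calls to the robot, and variables do not carry over. Pictures are saved under pics/ and viewed, at most 10 in all, crops included, and the job is handed in when it is done.

```bash
mkdir -p pics; cat > h.py <<'E'
import numpy as np, cv2
from station import readout, read_camera, camera_info, job, bot
def cam(n):
    c=camera_info(n);K=np.array(c["intrinsics"],float);R=cv2.Rodrigues(np.array(c["rvec"],float))[0];t=np.array(c["tvec"],float).ravel()
    return K,float(c["k1"]),R,t
def ray(n,u,v):
    K,k,R,t=cam(n);d=np.array([(u-K[0,2])/K[0,0],(v-K[1,2])/K[1,1]]);s=d.copy()
    for _ in range(20): s=d/(1+k*(s@s))
    return -R.T@t,R.T@np.array([s[0],s[1],1])
def onz(n,u,v,z):
    o,d=ray(n,u,v);return o+d*(z-o[2])/d[2]
def proj(n,p):
    K,k,R,t=cam(n);c=R@np.array(p,float)+t;s=c[:2]/c[2];s=s*(1+k*(s@s));return K[:2,:2]@s+K[:2,2]
def tri(u1,u2):
    (o1,d1),(o2,d2)=ray("top",*u1),ray("scene",*u2)
    A=np.stack([d1,-d2],1);a=np.linalg.lstsq(A,o2-o1,rcond=None)[0];p,q=o1+a[0]*d1,o2+a[1]*d2
    return (p+q)/2,np.linalg.norm(p-q)
E
python3 - <<'E'
from h import *
for n in("top","scene"):
    cv2.imwrite(f"pics/{n}0.png",read_camera(n)[...,::-1]);K,k,R,t=cam(n);print(n,-R.T@t,R[2],K[0,0],k)
s=readout.sense();print(s["ee_pos"],s["eef_rot"],s["grip_width"])
E
```

```text
top [ 0.40228628 -0.11754281  1.21940197] [ 0.13854439 -0.00128958 -0.99035539] 543.64778071683 -0.10667961008372163
scene [ 1.07613896 -0.32925032  0.84358799] [-0.5347205   0.22263014 -0.81517471] 452.6739685600749 -0.11028811889234483
[0.26260964 0.56683817 0.23079277] [-1.79943446e+02  3.66512776e-03  1.55144550e+02] 0.0854600536863287
```

View pics/top0.png

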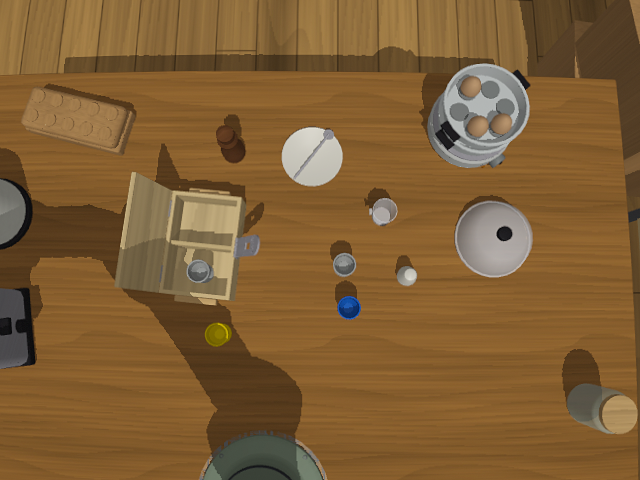

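View pics/scene0.png

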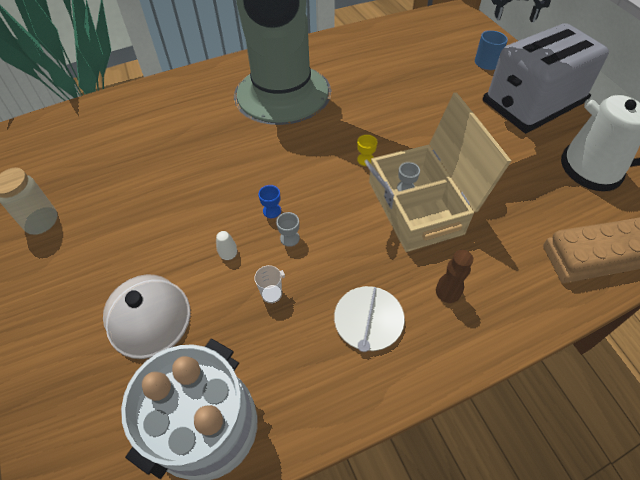

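The top view shows the loose grey cup at (344,264), the blue look-alike at (348,307), the salt at (407,276) and the beaker at (384,211). The box spans about (165–243, 190–300), with its lid to the left and the hasp at (248,245). The twin is at (200,271) and the empty bay is at (205,218). Next I'll zoom in on the box and the cup.

```bash
python3 - <<'E'
from h import *
t=cv2.imread("pics/top0.png")
a=cv2.resize(t[160:310,110:270],None,fx=5,fy=5,interpolation=cv2.INTER_CUBIC)[:, :]
a=cv2.resize(t[165:310,110:270],(640,580),interpolation=cv2.INTER_CUBIC)
cv2.imwrite("pics/boxtop.png",a)
s=cv2.imread("pics/scene0.png");cv2.imwrite("pics/boxsc.png",cv2.resize(s[85:255,350:520],(595,595),interpolation=cv2.INTER_CUBIC))
print("cup",tri((344,264),(288,221)),onz("top",344,263.5,.066))
# cup rim by bright grey blob
g=t.astype(int);sat=g.max(2)-g.min(2)
m=((sat<40)&(g.max(2)>60)).astype(np.uint8);m[:,:325]=0;m[:,365:]=0;m[:245]=0;m[290:]=0
n,l,st,c=cv2.connectedComponentsWithStats(m);print(st,c)
E
```

```text
cup (array([ 0.50596593, -0.17141917,  0.06404792]), np.float64(0.00026570691570849427)) [ 0.50682038 -0.17145213  0.066     ]
[[     0      0    640    480 306756]
 [   333    252     23     25    444]] [[319.46471137 239.46417022]
 [343.88063063 264.2545045 ]]
```

View pics/boxtop.png

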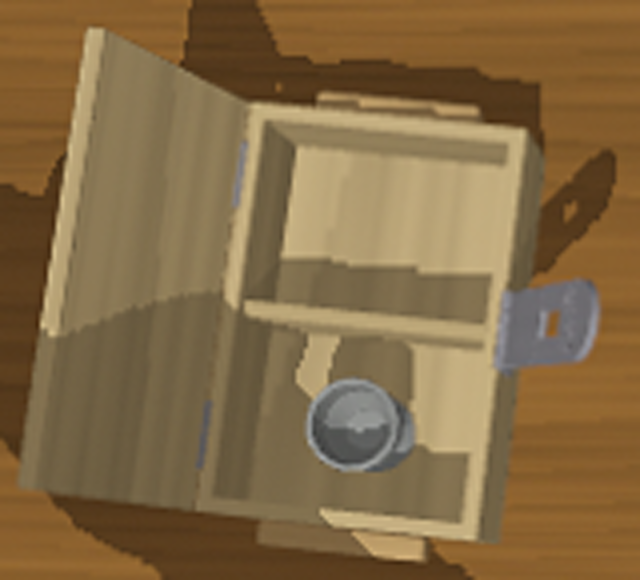

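View pics/boxsc.png

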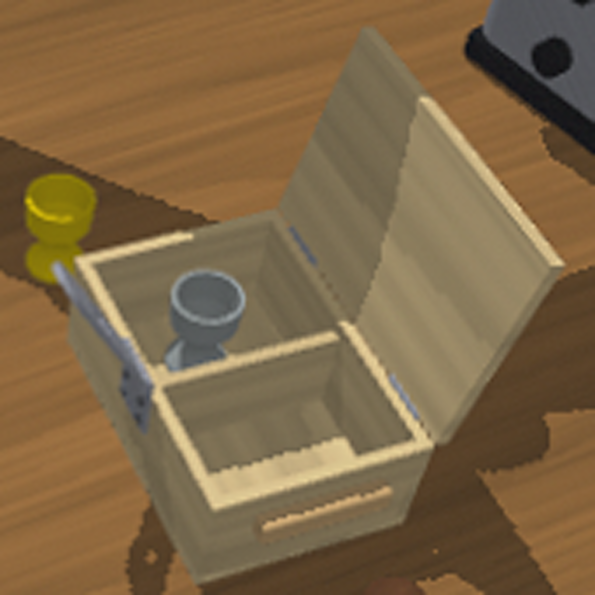

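The crops show the box rim corners in top pixels at (172.5,190.5), (242.5,197), (230,300) and (160,292.5). The hasp tip is at about (259,244), and the lid's free edge runs from (134,172) to (117,286).

```bash
cat >> h.py <<'E'
def box():
    P=np.array([onz("top",*p,.082)[:2] for p in [(172.5,190.5),(242.5,197),(230,300),(160,292.5)]]) # rear-far, front-far, front-near, rear-near
    x=(P[0]-P[1]+P[3]-P[2]);y=(P[3]-P[0]+P[2]-P[1])
    a=np.arctan2(x[1],x[0]);b=np.arctan2(-y[0],y[1]);return P,P.mean(0),a,b
E
python3 - <<'E'
from h import *
P,c,a,b=box();print(P.round(4),c,np.degrees([a,b]),[np.linalg.norm(P[i]-P[i-1]) for i in range(4)])
yaw=(a+b)/2;
# fit with scene: far corners. scene crop scale 3.5
S=[(430,440),(213,508),(78,258),(275,213)]
Q=np.array([onz("scene",350+u/3.5,85+v/3.5,.082)[:2] for u,v in S]);print(Q.round(4),Q.mean(0))
ex=np.array([np.cos(yaw),np.sin(yaw)]);ey=np.array([-ex[1],ex[0]])
W=lambda x,y,z:np.r_[c+ex*x+ey*y,z]
for n,p in dict(bay=(0,-53,8),twin=(0,53,8)).items(): print(n,W(*np.array(p)/1e3))
# lid angle from free edge corner (underside) +-: project
for th in (1.6,1.7,1.8,1.9):
    print(th,[proj("top",W(.075+ -.15*np.cos(th),y,.082+.15*np.sin(th))).round(1) for y in(-.11,.11)],[proj("scene",W(.075+ -.15*np.cos(th),y,.082+.15*np.sin(th))).round(1) for y in(-.11,.11)])
for h in (1.95,2.1,2.25,2.4):
    p=W(-.08+.115*np.cos(h),0,.094+.115*np.sin(h));print(h,p,proj("top",p),proj("scene",p))
print("hinge",W(-.08,0,.094),W(.075,0,.082))
for n,u in dict(salt=(407,276),beaker=(384,211),blue=(348,307)).items(): print(n,onz("top",*u,.07))
print("twin c",onz("top",110+352/4,165+425/4,.074))
E
```

```text
[[0.6595 0.1989]
 [0.646  0.0467]
 [0.4267 0.0668]
 [0.4402 0.2156]] [0.54309885 0.13202608] [84.87314475 85.20090952] [np.float64(0.2198488227435896), np.float64(0.1528437263272252), np.float64(0.22027401554364), np.float64(0.1493968568599831)]
[[0.6567 0.1977]
 [0.6461 0.0489]
 [0.4301 0.071 ]
 [0.447  0.2152]] [0.54499381 0.1331915 ]
bay [0.59590014 0.12744095 0.008     ]
twin [0.49029755 0.13661121 0.008     ]
1.6 [array([150.3, 172.8]), array([134. , 289.3])] [array([495.1, 162.2]), array([440.7,  92.8])]
1.7 [array([142.8, 172.3]), array([126.3, 288.5])] [array([501.5, 160.8]), array([446.6,  91.9])]
1.8 [array([135.8, 172. ]), array([119.1, 287.7])] [array([507.6, 160.1]), array([452.3,  91.7])]
1.9 [array([129.2, 171.9]), array([112.4, 287. ])] [array([513.2, 159.9]), array([457.6,  91.9])]
1.95 [0.53249501 0.00991483 0.20083037] [251.47768213 242.68079507] [373.27605596 159.02780386]
2.1 [ 0.53115524 -0.00551362  0.19326908] [260.01919881 243.9600677 ] [365.76941959 163.57542653]
2.25 [ 0.52992827 -0.01964311  0.18347842] [267.88146112 245.3005023 ] [358.86027089 168.71749084]
2.4 [ 0.52884166 -0.03215633  0.17167827] [274.85859431 246.66260187] [352.73963573 174.29492067]
hinge [0.53617789 0.05232602 0.094     ] [0.54958724 0.20674489 0.082     ]
salt [ 0.48087858 -0.30513401  0.07      ]
beaker [ 0.62052918 -0.25721456  0.07      ]
blue [ 0.41476268 -0.17996985  0.07      ]
twin c [0.48659654 0.13812071 0.074     ]
```

```bash
python3 -m handwheel '[[[0,0,4],0],[[0,0,4],0],[[0,0,4],0],[[1.2,-3.6,0],1],[[1.2,-3.6,0],1],[[1.2,-3.6,0],1],[[1.2,-3.6,0],1],[[1.2,-3.6,0],1],[[1.2,-3.6,0],1],[[1.2,-3.6,0],1],[[1.2,-3.6,0],1],[[1.2,-3.6,0],1],[[1.2,-3.6,0],1],[[1.2,-3.6,0],1],[[1.2,-3.6,0],1],[[1.2,-3.6,0],1],[[1.2,-3.6,0],1],[[1.2,-3.6,0],1],[[1.2,-3.6,0],1],[[1.2,-3.6,0],1]]' 1 && python3 -m handwheel '[[[1.3,-4,0],1],[[1.3,-4,0],1],[[1.3,-4,0],1],[[0,0,-4],0],[[0,0,-4],0],[[0,0,-4],0],[[0,0,-4],0],[[0,0,-4],0],[[0,0,0],0],[[0,0,0],0]]'
```

```text
time_s: 1.77
ee_pos: [0.4668, -0.0468, 0.3514]
eef_rot: [180.0, 0.0, 172.2]
wrist_force: [1.7, 0.7, 0.3]
grip_width: 0.0852
grasp_force: 0.0
time_s: 2.6
ee_pos: [0.5045, -0.1639, 0.1508]
eef_rot: [-180.0, -0.2, 175.1]
wrist_force: [0.4, -0.6, 0.6]
grip_width: 0.0852
grasp_force: 0.0
```

```bash
python3 -m handwheel '[[[0.2,-0.8,0],0],[[0,0,-2],0],[[0,0,-2],0],[[0,0,-2],0],[[0,0,-2],0],[[0,0,-2],0],[[0,0,-1],0],[[0,0,-1.1],0],[[0,0,0],0],[[0,0,0],0]]' 1 && python3 -m handwheel '[[[0,0,0],0],[[0,0,0],0],[[0,0,0],0],[[0,0,0],0],[[0,0,0],0],[[0,0,0],0],[[0,0,0],0],[[0,0,0],0],[[0,0,0],0],[[0,0,0],0]]' -1 && python3 -m handwheel '[[[0,0,1],0],[[0,0,2],0],[[0,0,2],0],[[0,0,0],0],[[0,0,0],0]]'
python3 - <<'E'
from h import *
t=read_camera("top")[...,::-1];s=read_camera("scene")[...,::-1]
cv2.imwrite("pics/grasp.png",np.hstack([cv2.resize(t[150:350,240:440],(400,400)),cv2.resize(s[130:330,190:390],(400,400))]))
E
```

```text
time_s: 3.43
ee_pos: [0.508, -0.1721, 0.0312]
eef_rot: [-180.0, 0.1, 175.1]
wrist_force: [-0.6, 0.7, 0.5]
grip_width: 0.085
grasp_force: 0.0
time_s: 4.27
ee_pos: [0.508, -0.1719, 0.0315]
eef_rot: [180.0, 0.1, 175.1]
wrist_force: [-3.3, 1.6, 19.6]
grip_width: 0.0464
grasp_force: 58.1
time_s: 4.68
ee_pos: [0.508, -0.1718, 0.0814]
eef_rot: [-180.0, 0.1, 175.2]
wrist_force: [-0.1, 0.3, -1.5]
grip_width: 0.0461
grasp_force: 61.6
```

View pics/grasp.png

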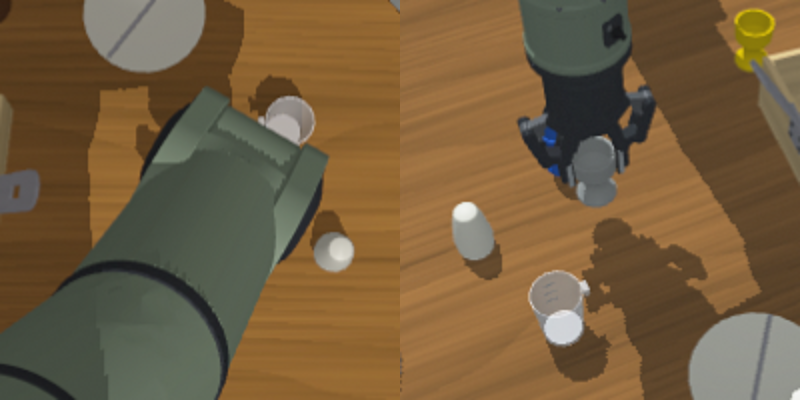

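The cup is held upright between the fingers. Next I'll lift it over the hasp and take it to the bay.

```bash
python3 -m handwheel '[[[0,0,3],0],[[0,0,3],0],[[0,0,3],0],[[0,0,3],0],[[1,1,3],0],[[1,2,2],0],[[1,3,0],0],[[1,3,0],0],[[1,3,0],0],[[1,3,0],0],[[1,3,0],0],[[1,3,0],0],[[1.2,3,0],0],[[0,3,0],0],[[0,2,0],0],[[0,1,0],0],[[0,0,0],0],[[0,0,0],0]]' && python3 -m handwheel '[[[0,0,-1],0],[[0,0,-2],0],[[0,0,-2],0],[[0,0,-2],0],[[0,0,-2],0],[[0,0,-2],0],[[0,0,-1],0],[[0,0,0],0]]'
python3 - <<'E'
from h import *
t=read_camera("top")[...,::-1];s=read_camera("scene")[...,::-1]
cv2.imwrite("pics/over.png",np.hstack([cv2.resize(t[130:330,90:290],(400,400)),cv2.resize(s[60:260,330:530],(400,400))]))
E
```

```text
time_s: 6.28
ee_pos: [0.5992, 0.1274, 0.2498]
eef_rot: [-179.9, -0.0, 175.1]
wrist_force: [0.2, -0.1, 0.1]
grip_width: 0.0467
grasp_force: 62.1
time_s: 6.95
ee_pos: [0.5982, 0.1266, 0.128]
eef_rot: [-179.9, -0.2, 175.1]
wrist_force: [0.3, 0.4, -0.5]
grip_width: 0.0462
grasp_force: 62.0
```

View pics/over.png

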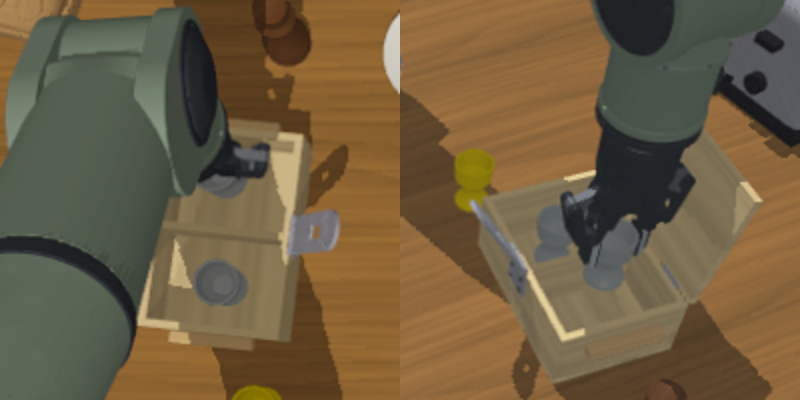

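The cup hangs over the empty bay and the fingers clear the walls, so I'm lowering it.

```bash
python3 -m handwheel '[[[0,0,-1.5],0],[[0,0,-1.5],0],[[0,0,-1.5],0],[[0,0,-1.5],0],[[0,0,-1],0],[[0,0,-0.7],0],[[0,0,0],0],[[0,0,0],0]]' && python3 -m handwheel '[[[0,0,-0.3],0],[[0,0,-0.3],0],[[0,0,-0.2],0],[[0,0,0],0],[[0,0,0],0]]'
```

```text
time_s: 7.72
ee_pos: [0.5997, 0.1281, 0.0539]
eef_rot: [180.0, 0.0, 175.1]
wrist_force: [0.8, 0.1, -1.4]
grip_width: 0.0463
grasp_force: 62.0
time_s: 8.13
ee_pos: [0.5993, 0.1282, 0.0453]
eef_rot: [-180.0, -0.0, 175.1]
wrist_force: [0.2, 0.2, 0.2]
grip_width: 0.0465
grasp_force: 62.1
```

```bash
python3 -m handwheel '[[[0,0,-0.2],0],[[0,0,-0.2],0],[[0,0,0],0],[[0,0,0],0]]' && python3 -m handwheel '[[[0,0,-0.15],0],[[0,0,0],0],[[0,0,0],0]]'
```

```text
time_s: 8.47
ee_pos: [0.5993, 0.1282, 0.0411]
eef_rot: [-180.0, -0.0, 175.1]
wrist_force: [0.4, 0.7, -0.7]
grip_width: 0.0466
grasp_force: 62.1
time_s: 8.72
ee_pos: [0.5993, 0.1282, 0.0397]
eef_rot: [-180.0, -0.0, 175.1]
wrist_force: [-0.5, -0.4, -1.4]
grip_width: 0.0463
grasp_force: 62.1
```

```bash
python3 -m handwheel '[[[0,0,-0.1],0],[[0,0,0],0],[[0,0,0],0]]' && python3 -m handwheel '[[[0,0,-0.1],0],[[0,0,0],0],[[0,0,0],0]]'
```

```text
time_s: 8.97
ee_pos: [0.5996, 0.1282, 0.0396]
eef_rot: [180.0, 0.0, 175.1]
wrist_force: [-4.6, 0.2, 13.9]
grip_width: 0.0462
grasp_force: 62.8
time_s: 9.22
ee_pos: [0.6, 0.1282, 0.0395]
eef_rot: [180.0, 0.1, 175.1]
wrist_force: [-8.8, -1.9, 29.9]
grip_width: 0.0465
grasp_force: 63.6
```

```bash
python3 -m handwheel '[[[0,0,0.15],0],[[0,0,0],0]]' && python3 -m handwheel '[[[0,0,0],0],[[0,0,0],0],[[0,0,0],0],[[0,0,0],0],[[0,0,0],0],[[0,0,0],0],[[0,0,0],0]]' 0.6 && python3 -m handwheel '[[[0,0,1],0],[[0,0,2],0],[[0,0,3],0],[[0,0,3],0],[[0,0,4],0],[[0,0,4],0],[[0,0,4],0],[[0,-1,4],0],[[0,-2,2],0],[[0,-3,0],0],[[0,-3,0],0],[[0,-3,0],0],[[0,-3,0],0],[[0,-3,0],0],[[0,-3,0],0],[[0,-3,0],0],[[0,0,0],0],[[0,0,0],0]]'
python3 - <<'E'
from h import *
t=read_camera("top")[...,::-1];s=read_camera("scene")[...,::-1]
cv2.imwrite("pics/placed.png",np.hstack([cv2.resize(t[150:350,90:290],(400,400)),cv2.resize(s[60:260,330:530],(400,400))]))
E
```

```text
time_s: 9.38
ee_pos: [0.5996, 0.1282, 0.0398]
eef_rot: [180.0, 0.0, 175.1]
wrist_force: [0.4, -0.2, -1.2]
grip_width: 0.0463
grasp_force: 62.1
time_s: 9.97
ee_pos: [0.5993, 0.1282, 0.0392]
eef_rot: [-180.0, -0.0, 175.1]
wrist_force: [0.4, -0.6, -0.6]
grip_width: 0.068
grasp_force: 0.0
time_s: 11.47
ee_pos: [0.5989, -0.1137, 0.31]
eef_rot: [-180.0, 0.0, 175.0]
wrist_force: [-0.1, -0.1, 0.1]
grip_width: 0.0683
grasp_force: 0.0
```

View pics/placed.png

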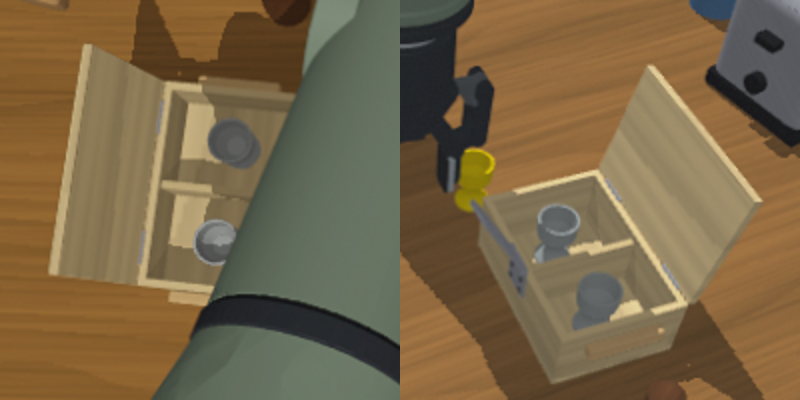

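Both cups stand upright in their bays. Now the lid: I'll work out waypoints for the shut fingertips behind and over it.

```bash
python3 - <<'E'
from h import *
c=np.array([.544,.1325]);a=np.radians(85);ex=np.array([np.cos(a),np.sin(a)]);ey=np.array([-ex[1],ex[0]])
print("pepper",onz("top",226,133,.15))
for th in [1.8,1.7,1.6,1.5,1.4,1.3,1.2,1.1,1,.9,.8,.7,.6,.5,.4,.3,.2,.1,0]:
    r=.135
    f=np.array([.075,.082])+r*np.array([-np.cos(th),np.sin(th)])+.01*np.array([np.sin(th),np.cos(th)])
    bx,z=f[0]+.0145,f[1];p=c+ex*bx-.07*ey;print(th,p.round(4),round(z,4))
E
python3 -m handwheel '[[[0,0,3],0],[[0,0,3],0],[[0,3,0],0],[[0,4,0],0],[[0,4,0],0],[[0,4,0],0],[[0.3,4,0],0],[[0.3,4,0],0],[[0.3,4,0],0],[[0.5,4,0],0],[[0.5,4,0],0],[[0.5,4,0],0],[[0.5,2,0],0],[[0,0,0],0],[[0,0,0],0]]' -1
```

```text
pepper [0.76565464 0.07527464 0.15      ]
1.8 [0.6251 0.2558] 0.2112
1.7 [0.6239 0.2428] 0.2146
1.6 [0.6227 0.2294] 0.2167
1.5 [0.6216 0.216 ] 0.2174
1.4 [0.6204 0.2025] 0.2167
1.3 [0.6192 0.1892] 0.2148
1.2 [0.6181 0.1761] 0.2114
1.1 [0.617  0.1634] 0.2068
1 [0.6159 0.1513] 0.201
0.9 [0.6149 0.1398] 0.194
0.8 [0.614 0.129] 0.1858
0.7 [0.6131 0.1191] 0.1766
0.6 [0.6123 0.1102] 0.1665
0.5 [0.6116 0.1023] 0.1555
0.4 [0.611  0.0956] 0.1438
0.3 [0.6106 0.09  ] 0.1314
0.2 [0.6102 0.0857] 0.1186
0.1 [0.6099 0.0827] 0.1054
0 [0.6098 0.0811] 0.092
time_s: 12.82
ee_pos: [0.6273, 0.3006, 0.3687]
eef_rot: [-180.0, -0.1, 175.3]
wrist_force: [0.3, -0.7, -0.5]
grip_width: -0.0002
grasp_force: 0.0
```

```bash
python3 -m handwheel '[[[0,0,-2],0],[[0,0,-3],0],[[0,0,-3],0],[[0,0,-3],0],[[0,0,-3],0],[[0,0,-2],0],[[0,0,0],0],[[0,0,0],0]]' && python3 -m handwheel '[[[0,-1,0],0],[[0,-1,0],0],[[0,-1,0],0],[[0,-1,0],0],[[0,-1,0],0],[[0,-1,0],0],[[0,-1,0],0],[[-0.1,-1,0],0],[[-0.1,-1,0],0],[[-0.1,-1,0],0],[[-0.1,-1,0],0],[[0,-1,0],0],[[0,0,0],0]]'
python3 - <<'E'
from h import *
t=read_camera("top")[...,::-1];s=read_camera("scene")[...,::-1]
cv2.imwrite("pics/lid1.png",np.hstack([cv2.resize(t[130:330,90:290],(400,400)),cv2.resize(s[60:260,330:530],(400,400))]))
E
```

```text
time_s: 13.48
ee_pos: [0.6281, 0.2977, 0.2097]
eef_rot: [-180.0, -0.0, 175.1]
wrist_force: [0.5, 0.2, 1.8]
grip_width: -0.0001
grasp_force: 0.0
time_s: 14.57
ee_pos: [0.6244, 0.1753, 0.2094]
eef_rot: [-179.9, -0.0, 175.0]
wrist_force: [-0.2, -0.4, -0.0]
grip_width: -0.0002
grasp_force: 0.0
```

View pics/lid1.png

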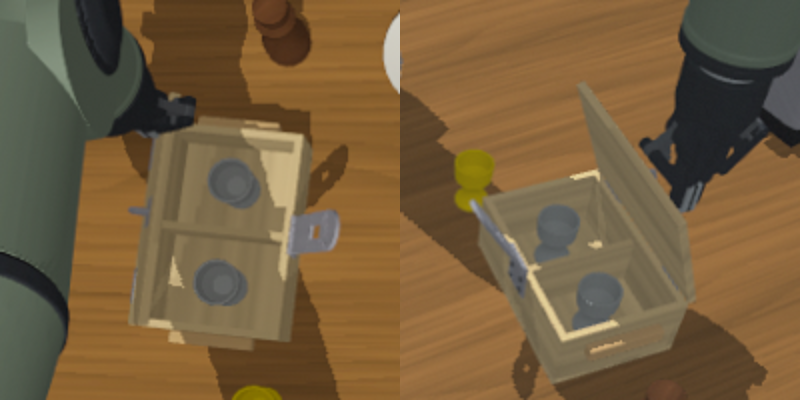

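The lid is near upright and being pushed from behind by the fingertips; the hasp at (315,232) is still swung out. I'll carry on along the arc.

```bash
python3 -m handwheel '[[[-0.1,-1.2,-0.2],0],[[-0.1,-1.2,-0.6],0],[[-0.1,-1.1,-0.7],0],[[-0.1,-1.1,-0.8],0],[[-0.1,-1,-0.9],0],[[-0.1,-0.9,-1],0],[[-0.1,-0.8,-1.1],0],[[0,-0.7,-1.2],0],[[0,0,0],0],[[0,0,0],0]]' && python3 -m handwheel '[[[0,-0.3,-0.6],0],[[0,-0.3,-0.6],0],[[0,-0.2,-0.6],0],[[0,-0.2,-0.6],0],[[0,-0.2,-0.6],0],[[0,-0.1,-0.6],0],[[0,0,0],0]]'
python3 - <<'E'
from h import *
t=read_camera("top")[...,::-1];s=read_camera("scene")[...,::-1]
cv2.imwrite("pics/lid2.png",np.hstack([cv2.resize(t[130:330,90:290],(400,400)),cv2.resize(s[60:260,330:530],(400,400))]))
E
```

```text
time_s: 15.5
ee_pos: [0.6169, 0.0979, 0.1433]
eef_rot: [-180.0, -0.1, 175.1]
wrist_force: [0.4, -0.3, 0.0]
grip_width: 0.0002
grasp_force: 0.0
time_s: 16.08
ee_pos: [0.6168, 0.0847, 0.1069]
eef_rot: [-180.0, -0.1, 175.1]
wrist_force: [-0.3, 0.2, 0.1]
grip_width: 0.0002
grasp_force: 0.0
```

View pics/lid2.png

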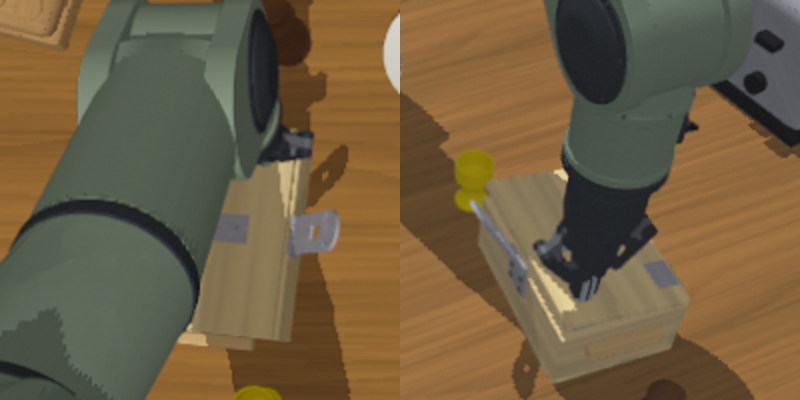

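The lid is almost down and the hasp is still out. I'll press it shut in small steps while watching the force.

```bash
python3 -m handwheel '[[[0,0,-0.4],0],[[0,0,-0.4],0],[[0,0,-0.3],0],[[0,0,-0.2],0],[[0,0,0],0],[[0,0,0],0]]' && python3 -m handwheel '[[[0,0,-0.2],0],[[0,0,0],0],[[0,0,0],0]]'
```

```text
time_s: 16.68
ee_pos: [0.6172, 0.0853, 0.0951]
eef_rot: [-180.0, -0.0, 175.1]
wrist_force: [-0.9, 0.0, -0.0]
grip_width: 0.0001
grasp_force: 0.0
time_s: 16.93
ee_pos: [0.6173, 0.0852, 0.0932]
eef_rot: [-180.0, -0.0, 175.1]
wrist_force: [-0.5, 0.2, 0.3]
grip_width: -0.0002
grasp_force: 0.0
```

```bash
python3 -m handwheel '[[[0,0,-0.15],0],[[0,0,0],0],[[0,0,0],0]]' && python3 -m handwheel '[[[0,0,-0.1],0],[[0,0,0],0],[[0,0,0],0]]'
```

```text
time_s: 17.18
ee_pos: [0.6175, 0.0852, 0.0921]
eef_rot: [180.0, 0.0, 175.1]
wrist_force: [-1.5, 0.0, 6.0]
grip_width: 0.0001
grasp_force: 2.9
time_s: 17.43
ee_pos: [0.6175, 0.0852, 0.0919]
eef_rot: [180.0, 0.0, 175.1]
wrist_force: [-6.5, 0.1, 20.8]
grip_width: -0.0
grasp_force: 10.0
```

The lid is fully shut: the tool is stopped at z = 91.9 mm with 20 N. Now I'll lift off and go round to the front of the hasp.

```bash
python3 -m handwheel '[[[0,0,1],0],[[0,0,2],0],[[0,0,3],0],[[0,0,4],0],[[0,0,4],0],[[0,0,4],0],[[-1,-1,1],0],[[-1.5,-2,0],0],[[-1.5,-3,0],0],[[-1.5,-3,0],0],[[-1.5,-3,0],0],[[-1.8,-2,0],0],[[0,-1,0],0],[[0,0,0],0],[[0,0,0],0]]'
python3 - <<'E'
from h import *
t=read_camera("top")[...,::-1];s=read_camera("scene")[...,::-1]
cv2.imwrite("pics/shut.png",np.hstack([cv2.resize(t[130:330,90:290],(400,400)),cv2.resize(s[60:260,330:530],(400,400))]))
c=np.array([.544,.1325]);a=np.radians(85);ex=np.array([np.cos(a),np.sin(a)])
for th in [2.1,1.9,1.7,1.57,1.4,1.2,1,.8,.6,.4,.2,.1,0]:
    bx=-.08+.110*np.cos(th)-.002*np.sin(th)-.0145;z=.094+.11*np.sin(th)+.002*np.cos(th);print(th,(c+ex*bx).round(4),round(z,4))
E
```

```text
time_s: 18.68
ee_pos: [0.5296, -0.0647, 0.2811]
eef_rot: [180.0, 0.0, 175.1]
wrist_force: [0.3, 0.3, 0.1]
grip_width: -0.0003
grasp_force: 0.0
2.1 [ 0.5308 -0.0187] 0.1879
1.9 [0.5325 0.001 ] 0.1974
1.7 [0.5344 0.0223] 0.2028
1.57 [0.5356 0.0365] 0.204
1.4 [0.5372 0.055 ] 0.2027
1.2 [0.5391 0.0762] 0.1972
1 [0.5408 0.0959] 0.1876
0.8 [0.5423 0.1133] 0.1743
0.6 [0.5436 0.1277] 0.1578
0.4 [0.5445 0.1385] 0.1387
0.2 [0.5451 0.1454] 0.1178
0.1 [0.5453 0.1472] 0.107
0 [0.5454 0.1479] 0.096
```

View pics/shut.png

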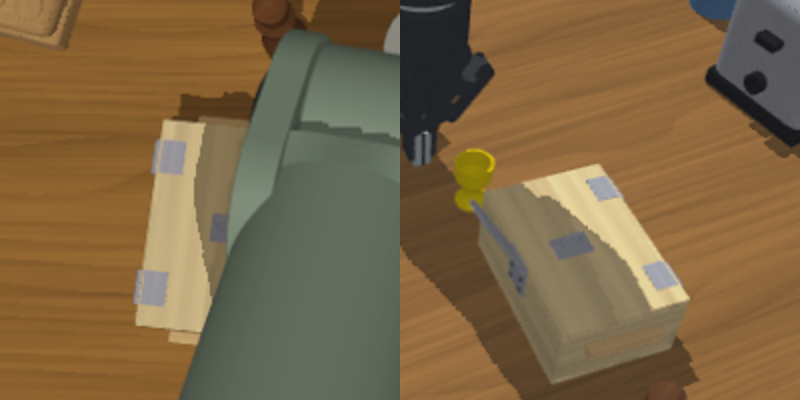

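The lid lies flush (scene view) and the hasp still stands out at (500,245). Next I'll descend in front of the hasp and swing it over.

```bash
python3 -m handwheel '[[[0,0,-2],0],[[0,0,-3],0],[[0,0,-3],0],[[0,0,-1.5],0],[[0,0,0],0]]' && python3 -m handwheel '[[[0,1,0],0],[[0,1,0],0],[[0,1,0],0],[[0,1,0],0],[[0,1,0],0],[[0,1,0],0],[[0,1,0],0],[[0.1,1,0],0],[[0.1,1,0],0],[[0.1,1,0],0],[[0.1,1,0],0],[[0.1,1,0],0],[[0.1,1,0],0],[[0.1,1,0],0],[[0.1,1,0],0],[[0.1,1,0],0],[[0,0,0],0]]'
```

```text
time_s: 19.2
ee_pos: [0.5281, -0.0635, 0.1827]
eef_rot: [-180.0, -0.3, 175.2]
wrist_force: [-1.3, -0.4, -0.2]
grip_width: 0.0002
grasp_force: 0.0
time_s: 20.62
ee_pos: [0.5385, 0.0977, 0.1856]
eef_rot: [180.0, -0.0, 175.3]
wrist_force: [-0.3, 0.3, 0.4]
grip_width: 0.0001
grasp_force: 0.0
```

```bash
python3 -m handwheel '[[[0.1,0.8,-0.4],0],[[0.1,0.8,-0.6],0],[[0.1,0.7,-0.8],0],[[0.1,0.7,-0.8],0],[[0,0.6,-0.9],0],[[0,0.5,-1],0],[[0.1,0.4,-1],0],[[0.1,0.3,-1],0],[[0,0.1,-0.5],0],[[0,0.1,-0.5],0],[[0,0,0],0],[[0,0,0],0]]' && python3 -m handwheel '[[[0,0,-0.4],0],[[0,0,-0.3],0],[[0,0,-0.2],0],[[0,0,0],0],[[0,0,0],0]]'
```

```text
time_s: 21.62
ee_pos: [0.5444, 0.1449, 0.1108]
eef_rot: [-180.0, -0.0, 175.1]
wrist_force: [-0.2, -0.7, -0.2]
grip_width: -0.0001
grasp_force: 0.0
time_s: 22.03
ee_pos: [0.5443, 0.1451, 0.1017]
eef_rot: [-180.0, -0.0, 175.1]
wrist_force: [0.2, 0.3, 0.7]
grip_width: 0.0001
grasp_force: 0.0
```

```bash
python3 -m handwheel '[[[0,0.2,-0.3],0],[[0,0,0],0],[[0,0,0],0]]' && python3 -m handwheel '[[[0,0,-0.2],0],[[0,0,0],0],[[0,0,0],0]]' && python3 -m handwheel '[[[0,0,-0.1],0],[[0,0,0],0],[[0,0,0],0]]'
```

```text
time_s: 22.28
ee_pos: [0.5443, 0.1474, 0.0987]
eef_rot: [-180.0, -0.0, 175.2]
wrist_force: [0.9, -0.1, -0.8]
grip_width: 0.0004
grasp_force: 0.0
time_s: 22.53
ee_pos: [0.5443, 0.1472, 0.0967]
eef_rot: [-180.0, -0.0, 175.1]
wrist_force: [-0.3, -0.1, -0.3]
grip_width: -0.0002
grasp_force: 0.0
time_s: 22.78
ee_pos: [0.5444, 0.1472, 0.096]
eef_rot: [180.0, 0.0, 175.1]
wrist_force: [-1.0, -1.0, 4.3]
grip_width: 0.0002
grasp_force: 2.4
```

```bash
python3 -m handwheel '[[[0,0,-0.07],0],[[0,0,0],0],[[0,0,0],0]]' && python3 -m handwheel '[[[0,0,0.5],0],[[0,0,1],0],[[0,0,2],0],[[0,0,4],0],[[0,0,4],0],[[0,0,4],0],[[0,-2,3],0],[[0,-3,0],0],[[0,-4,0],0],[[0,-4,0],0],[[0,-4,0],0],[[0,-4,0],0],[[0,-4,0],0],[[0,-4,0],0],[[0,-4,0],0],[[0,-3,0],0],[[0,0,0],0],[[0,0,0],0]]'
python3 - <<'E'
from h import *
s=read_camera("scene")[...,::-1].astype(int)
c=np.array([.544,.1325]);a=np.radians(85);ex=np.array([np.cos(a),np.sin(a)]);ey=np.array([-ex[1],ex[0]])
W=lambda x,y,z:np.r_[c+ex*x+ey*y,z]
def line(y,z,xs):
    for x in xs:
        u,v=proj("scene",W(x,y,z)).round().astype(int);p=s[v,u];print(round(x,3),(u,v),p[::-1],"steel" if p.max()-p.min()<35 else "wood")
print("along hasp y=0 edge strip");line(-.014,.096,np.arange(-.075,.06,.012))
print("old hasp place");line(0,.18,[-.125,-.13,-.135])
E
```

```text
time_s: 23.03
ee_pos: [0.5445, 0.1472, 0.0958]
eef_rot: [180.0, 0.0, 175.1]
wrist_force: [-3.0, -1.4, 14.7]
grip_width: -0.0001
grasp_force: 7.3
time_s: 24.53
ee_pos: [0.5437, -0.2146, 0.2806]
eef_rot: [-180.0, 0.0, 175.0]
wrist_force: [-0.3, 0.9, -0.2]
grip_width: -0.0002
grasp_force: 0.0
along hasp y=0 edge strip
-0.075 (np.int64(393), np.int64(193)) [101 102 109] steel
-0.063 (np.int64(398), np.int64(191)) [103 105 112] steel
-0.051 (np.int64(403), np.int64(190)) [103 105 111] steel
-0.039 (np.int64(408), np.int64(189)) [102 103 109] steel
-0.027 (np.int64(413), np.int64(187)) [105 107 112] steel
-0.015 (np.int64(418), np.int64(186)) [101 102 107] steel
-0.003 (np.int64(423), np.int64(185)) [169 171 182] steel
0.009 (np.int64(428), np.int64(183)) [202 205 216] steel
0.021 (np.int64(432), np.int64(182)) [167 169 179] steel
0.033 (np.int64(437), np.int64(181)) [235 219 160] wood
0.045 (np.int64(442), np.int64(179)) [225 205 152] wood
0.057 (np.int64(447), np.int64(178)) [225 207 153] wood
old hasp place
-0.125 (np.int64(372), np.int64(167)) [119 106  80] wood
-0.13 (np.int64(369), np.int64(167)) [93 67 42] wood
-0.135 (np.int64(367), np.int64(168)) [95 70 42] wood
```

The steel strip now runs from the hinge to x ≈ +0.03 on the lid, which is where the flat hasp should end. The 14.7 N contact at z = 95.8 mm also matches a flat hasp. The robot is clear, so I'm handing in.

```bash
python3 -c "
from station import job
print(job.hand_in())"
```

```text
the job is handed in; nothing more can be done
None
```

The grey egg cup is set down in the empty bay beside its twin, the lid is shut and the hasp lies flat over the staple; I handed the job in at about 25 s, and no verdict came back.

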